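Dry run of the blue ratchet clamp on a sherd

TASK

Before any glue goes on, try out the blue-handled locking clamp on its dry sherd: squeeze its two handles together until the ratchet catches, and let go of them for a moment so that the clamp stays shut by itself. Then press its blue thumb plate straight down to free the ratchet, and take the hand away, leaving the clamp sprung fully open. Leave the red-handled clamp alone.

Things in the scene. Friction and masses are not known exactly. Their poses are not given: they have to be found in the camera images.
- blue_clamp: Fixed steel stand (135 x 85 mm foot) that carries scissor-like locking forceps, level, 78 mm above the table; jaws about a small brown sherd (it gets no contact). Origin on the table under the pivot; z up, +x along the forceps from handles to jaws, +y to the left handle. The right handle ends in a bare steel finger loop at x = -131 mm, the left in a thumb plate at x = -165 mm
- blue_clamp_grip (a point): Fixed point midway between the two blue handle sleeves, half-way up them, 85 mm from the pivot; axes as blue_clamp. Squeeze here along y. Sleeves: 46 mm along x, 8 mm thick, 15 mm high, 55 mm over their outsides open, 42 to 46 locked, 38 at the stop. Free air below. Each is sprung outward (7.5 N to close fully) and swings by itself, so 5 mm off-centre does no harm
- blue_clamp_right (a point): Centre of the right handle's blue sleeve (-y side); moves with the handle
- blue_clamp_left (a point): Centre of the left handle's blue sleeve (+y side); moves with the handle. It is 47 mm from blue_clamp_right when open; squeezed past a ratchet tooth and let go, the clamp stays at about 38 mm (first tooth) or 34 mm (second), either of which is locked; 30 mm is the stop
- blue_clamp_plate (a point): Centre of the top of the ribbed blue thumb plate, 36 x 40 mm, 86 mm above the table; moves with the left handle, which bends down like a spring: pressed straight down 6 to 9 mm (5 to 8 N) it frees the ratchet and the handles spring apart, the plate moving 9 to 12 mm to +y. Hard stop at 11 mm. The steel loop is 10 mm off its edge when locked
- red_clamp: The other clamp, equal but for red sleeves and plate; to be left alone. Origin on the table under its pivot, axes as blue_clamp; it reaches 183 mm to -x, 90 mm to +x, 60 mm to either side and is 90 mm high

How it is judged:
By the outcome, as a careful person would: the job done as asked, in the order asked, and still so for the second after the job is handed in, with the robot touching nothing.
It also fails if it takes over 40 s, if anything falls off the work surface, if the arm or the gripper's body presses on something with over 40 N, if the wrist force passes 120 N, or if a joint passes its speed limit or range.

ROBOT

A 6-joint arm with a two-finger parallel gripper is mounted at the origin on a cart in front of the work surface, level with it; the furniture and walls round the work are solid. World frame = base frame: x ahead of the robot, y to its left, z up, the work surface at z = 0. Lengths are in m, angles in rad, forces in N, time in s.
With the tool pointing down it reaches from about 0.425 to 0.95 m from the base axis. Payload 3.5 kg.
Tool frame: the origin (TCP) lies at the very end of the fingers, on their centre line; the grasp point (between the pads) lies 19 mm behind it (ctrl.grip_point_offset is the distance from the TCP to the grasp point, in m); z points along the fingers, y is the line along which they close (so a half turn about z gives the same grasp; the last joint's range is limited). The gripper opens to 85 mm and grips with 20 to 120 N. Pads are 22 mm wide; open, the fingers measure 114 mm over their backs; the gripper's body (76 mm by 85 mm) begins 54 mm behind the grasp point. The pads swing forward as they close: fully open they stand 13 mm farther back than shut.
Start: joints at [-1.281, 0.286, 1.577, -0, 1.279, -0.15], TCP at [0.287, -0.611, 0.231] pointing down, gripper open.
Joint ranges: [-2.77, 2.77], [-0.9, 2.22], [0.21, 2.48], [-1.53, 4.67], [0.24, 2.81], [-2.84, 2.84]. Speed limits (rad/s): [2.79, 2.79, 3.14, 3.14, 3.14, 3.14].

INTERFACE

Orientations are given as a unit quaternion [x, y, z, w].
In Python, from plant import telemetry, vision, ctrl gives the robot as it stands.
- The arm moves only by the tool arm_command, never from a script. Its argument "series" is one flat list of numbers, 7 for each row, row after row: the shift along the tool's x, y, z in cm, then the turn, a rotation vector about the tool's x, y, z in degrees, then the closure, from 0 (fully open) to 1 (shut). A call has 1 to 10 rows; each row is the pose to reach, as a shift and turn from the pose commanded when the call began, along the tool's axes at that moment; what a row does not reach only later rows make up. A row lasts 1/12 s, in which the tool goes at most 41.7 mm and 7.16 degrees, less where a joint would pass 70% of its speed; a pose out of reach is approached as far as the arm can. A call with a gripper value outside its range is refused whole. The fingers move at their own pace and stop on an object; "force" is the grip in N (left out, the last holds). Time passes only in rows, so rows that repeat a pose let the fingers close. It gives the time, the measured TCP pose, the force, the opening and the grip force at its end, in the units of the state.
- telemetry.get_state(): the state, without advancing time (a new reading comes with each control period).
- vision.read_camera(name): name is "side" or "top"; returns a dict with "color" (384x512x3 uint8, blue, green, red), "K" (3x3 intrinsics, pixels), "rvec" (rotation vector, rad) and "tvec" (3), from world to camera coordinates, as OpenCV has them. Camera axes: x right, y down, z forward; pixel columns grow to the right and rows downward; lengths in m; the calibration is good to about 2 mm. A picture is of the moment at which its call begins. There is no depth.
- ctrl.sign_off(): hands the job in; it is judged then, once.
The state is a dict: "time": time; "qpos": joint angles; "dq": joint speeds; "joint_efforts": joint torques, N m; "eef_pos": TCP position; "tcp_rot": TCP orientation; "contact_force": force on the tool from outside, world axes, zero at the start; "wrist_torque": the same for the moment, N m; "opening": opening from 0.0 (shut) to 1.0 (fully open); "finger_force": force on a finger pad.
Only numpy, scipy, OpenCV 4.12 (cv2) and the standard library are available. Lean on these libraries where they do the work, as an engineer would, in place of code of your own. Each camera call takes 0.05 s, during which the arm holds its last target. There are 200 camera calls.

## Working session

There is one attempt and no reset: what is moved stays moved. The work goes in short steps, Python scripts to look and compute and a tool call to move; the robot and the scene stay as the last step left them, time stands still between calls to the robot, and variables do not carry over. Pictures are saved under pics/ and viewed, at most 10 in all, crops included, and the job is handed in when it is done.

Besides the shell and the picture viewer there is one more tool, called after ">>>" as name(argument=value, ...) on one line, values as JSON. arm_command: Moves the arm, as the interface text tells. Its arguments: {"type":"object","properties":{"series":{"type":"array","items":{"type":"number"}},"force":{"type":"number"}},"required":["series"]}

```bash
mkdir -p pics
python3 - <<'E'
from plant import telemetry, vision, ctrl
import cv2
s=telemetry.get_state(); print({k:s[k] for k in ('time','eef_pos','tcp_rot','contact_force','opening')}, ctrl.grip_point_offset)
for n in('top','side'):
    r=vision.read_camera(n); cv2.imwrite(f'pics/{n}0.png',r['color']); print(n,r['K'].tolist(),r['rvec'],r['tvec'])
E
```

```text
{'time': 0.0, 'eef_pos': array([ 0.2872151 , -0.61011297,  0.22993231]), 'tcp_rot': array([ 9.75920663e-01,  2.18122473e-01, -9.41937389e-05, -1.19917078e-03]), 'contact_force': array([ 0.36464874,  0.42738209, -0.27787942]), 'opening': 0.9965410507542561} 0.0187
top [[373.29344594890136, 0.0, 262.7653573889335], [0.0, 373.29344594890136, 195.63524880046594], [0.0, 0.0, 1.0]] [ 2.15107338 -2.15573295  0.21696381] [-0.01937586  0.5743061   0.82520304]
side [[350.5321182006682, 0.0, 259.2780942247032], [0.0, 350.5321182006682, 191.81395734981493], [0.0, 0.0, 1.0]] [ 0.52382534 -2.60478908  1.29496682] [0.51855177 0.1998065  0.73587803]
```

View pics/top0.png

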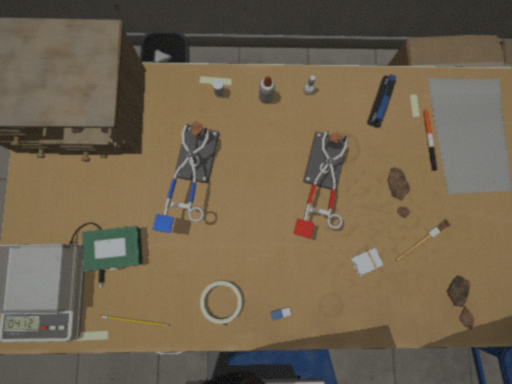

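View pics/side0.png

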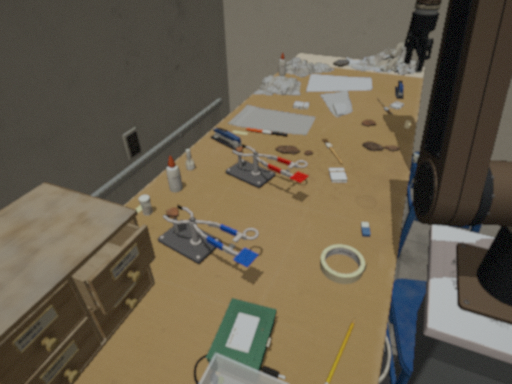

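Top view: the blue clamp has its plate at (163,224), sleeves at (172,189) and (192,190) and pivot near (192,160). The red clamp is to its right at about (320,185), and a green box and a scale lie at the lower left.

```bash
cat > h.py <<'E'
from plant import telemetry, vision, ctrl
import cv2, numpy as np
from scipy.spatial.transform import Rotation as R
def back(r,uv,z):
    M=cv2.Rodrigues(np.array(r['rvec']))[0]; t=np.array(r['tvec']).ravel()
    d=M.T@np.linalg.solve(r['K'],[uv[0],uv[1],1]); c=-M.T@t
    return c+d*(z-c[2])/d[2]
def proj(r,p):
    return cv2.projectPoints(np.array(p,float).reshape(-1,1,3),np.array(r['rvec']),np.array(r['tvec']),r['K'],None)[0].reshape(-1,2)
def blobs(r,roi):
    x0,y0,x1,y1=roi
    h=cv2.cvtColor(r['color'],cv2.COLOR_BGR2HSV)
    m=cv2.inRange(h,(105,130,60),(130,255,255)); k=np.zeros_like(m); k[y0:y1,x0:x1]=m[y0:y1,x0:x1]
    n,l,s,c=cv2.connectedComponentsWithStats(k)
    return [(s[i,4],s[i,:4].tolist(),c[i].round(2),l==i) for i in range(1,n) if s[i,4]>12]
E
python3 - <<'E'
from h import *
for n,roi in(('top',(140,110,230,245)),('side',(150,200,280,280))):
    r=vision.read_camera(n)
    for a,b,c,m in blobs(r,roi):
        print(n,a,b,c,back(r,c,.086 if a>120 else .078).round(4))
        ys,xs=np.nonzero(m); print(cv2.minAreaRect(np.c_[xs,ys].astype(np.float32)))
    x0,y0,x1,y1=roi
    cv2.imwrite(f'pics/{n}_c.png',cv2.resize(r['color'][y0:y1,x0:x1],None,fx=4.4,fy=4.4,interpolation=cv2.INTER_CUBIC))
E
```

```text
top 48 [168, 180, 7, 18] [171.23 188.25] [0.5858 0.1857 0.078 ]
((171.23585510253906, 188.42453002929688), (2.6098501682281494, 17.71950912475586), 15.945395469665527)
top 54 [189, 183, 6, 19] [191.85 191.94] [0.5775 0.1396 0.078 ]
((191.92306518554688, 191.88461303710938), (2.941741943359375, 18.238800048828125), 11.309932708740234)
top 251 [154, 215, 19, 17] [162.81 223.13] [0.5068 0.1996 0.086 ]
((162.88462829589844, 223.07693481445312), (16.669870376586914, 15.100942611694336), 11.309932708740234)
side 66 [221, 225, 15, 10] [227.98 229.56] [0.5782 0.1393 0.078 ]
((227.97413635253906, 229.5603485107422), (16.413307189941406, 3.9391934871673584), 23.198589324951172)
side 88 [207, 237, 15, 12] [214.14 242.19] [0.5875 0.185  0.078 ]
((214.43075561523438, 242.2461395263672), (17.116792678833008, 5.953666687011719), 29.744882583618164)
side 226 [235, 249, 22, 17] [245.28 256.93] [0.5061 0.204  0.086 ]
((245.15382385253906, 256.76922607421875), (16.086305618286133, 16.641006469726562), 33.6900634765625)
```

View pics/top_c.png

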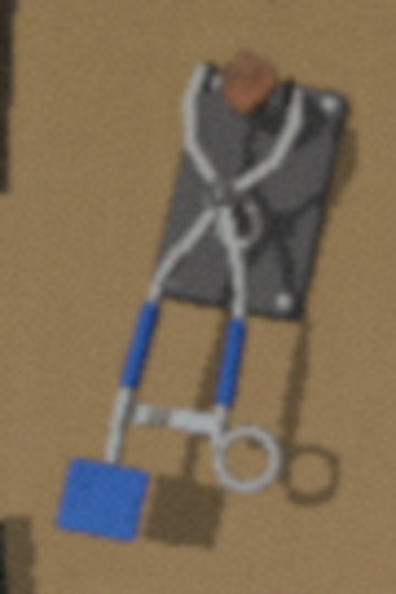

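Top and side views agree: the sleeves are 46.8 mm apart (47 expected), the grip point is about (0.582, 0.1625, 0.078) and yaw is about -10.5°. I'll work out the first transfer to above the grip.

```bash
cat >> h.py <<'E'
def go(p,ydir=None):
    """shift (cm) and turn (deg, tool axes) from the measured pose to TCP p, tool down with y at angle ydir (deg)"""
    s=telemetry.get_state(); T=R.from_quat(s['tcp_rot'])
    out=(T.inv().apply(np.array(p)-s['eef_pos'])*100).round(2)
    if ydir is not None:
        a=np.radians(ydir); y=np.array([np.cos(a),np.sin(a),0]); z=np.array([0,0,-1.]); 
        W=R.from_matrix(np.c_[np.cross(y,z),y,z]); out=np.r_[out,np.degrees((T.inv()*W).as_rotvec()).round(2)]
    print('t',round(s['time'],2),'at',s['eef_pos'].round(4),'q',np.round(s['qpos'],2),'F',s['contact_force'].round(1),'go',out)
E
python3 - <<'E'
from h import *
top=vision.read_camera('top')
L=np.array([.5866,.1853]);Rr=np.array([.5779,.1395]); d=L-Rr; print(np.degrees(np.arctan2(d[1],d[0])),(L+Rr)/2)
g=(L+Rr)/2; y=d/np.hypot(*d); x=np.array([y[1],-y[0]]); piv=g+.085*x
print('piv',piv,proj(top,[[*piv,.078]]),'plate in clamp frame',[(np.array([.5065,.2018])-piv)@x,(np.array([.5065,.2018])-piv)@y])
go([.582,.1625,.20],-100.5)
E
```

```text
79.24444775490664 [0.58225 0.1624 ]
piv [0.66575675 0.14653736] [[189.77466303 153.77237767]] plate in clamp frame [np.float64(-0.1667720461233838), np.float64(0.024571425941430438)]
t 0.25 at [ 0.2873 -0.6105  0.2307] q [-1.28  0.29  1.58 -0.    1.28 -0.15] F [0.2 0.2 0.6] go [ 5.957e+01 -5.739e+01  3.140e+00 -6.000e-02  1.000e-02  3.570e+01]
```

>>> arm_command(series=[6,-5.7,0.3,0,0,3.6,0,12,-11.4,0.6,0,0,7.2,0,18,-17.1,0.9,0,0,10.8,0,24,-22.8,1.2,0,0,14.4,0,30,-28.5,1.5,0,0,18,0,36,-34.2,1.9,0,0,21.6,0,42,-40,2.2,0,0,25.2,0,48,-46,2.5,0,0,28.8,0,54,-52,2.8,0,0,32.4,0,59.6,-57.4,3.1,0,0,35.7,0], force=20)

```text
time: 1.08
eef_pos: [0.4375, -0.2203, 0.2159]
tcp_rot: [0.996, -0.093, 0.0, 0.0]
contact_force: [0.9, -0.4, 0.0]
opening: 0.997
finger_force: 0.0
```

```bash
python3 -c "
from h import *
go([.582,.1625,.20],-100.5)"
```

```text
t 1.08 at [ 0.4375 -0.2203  0.2159] q [-0.67 -0.12  2.04  0.    1.22  1.08] F [ 0.9 -0.4  0. ] go [ 7.09e+00 -4.03e+01  1.59e+00  1.00e-02 -4.00e-02 -2.00e-01]
```

>>> arm_command(series=[0.7,-4,0.2,0,0,0,0,1.4,-8,0.4,0,0,0,0,2.1,-12,0.6,0,0,0,0,2.8,-16,0.8,0,0,0,0,3.5,-20,1,0,0,0,0,4.2,-24,1.1,0,0,0,0,4.9,-28,1.2,0,0,0,0,5.6,-32,1.3,0,0,0,0,6.3,-36,1.4,0,0,0,0,7,-40,1.5,0,0,0,0])

```text
time: 1.92
eef_pos: [0.5792, 0.1604, 0.2008]
tcp_rot: [0.996, -0.091, 0.0, 0.0]
contact_force: [1.2, -0.2, -0.3]
opening: 1.002
finger_force: 0.0
```

```bash
python3 -c "
from h import *
vision.read_camera('top');vision.read_camera('top')
go([.582,.1625,.20],-100.7)"
```

```text
t 2.02 at [0.5796 0.1632 0.2004] q [0.11 0.15 1.79 0.   1.2  1.85] F [ 0.4 -0.1  0.1] go [ 0.24  0.02  0.04 -0.09  0.    0.52]
```

>>> arm_command(series=[0.25,0,2,0,0,0.5,0,0.25,0,4.5,0,0,0.5,0,0.25,0,7,0,0,0.5,0,0.25,0,9,0,0,0.5,0,0.25,0,11,0,0,0.5,0,0.25,0,12.5,0,0,0.5,0,0.25,0,13.5,0,0,0.5,0,0.25,0,14.2,0,0,0.5,0,0.25,0,14.2,0,0,0.5,0,0.25,0,14.2,0,0,0.5,0])

```text
time: 2.85
eef_pos: [0.5817, 0.1576, 0.0592]
tcp_rot: [0.995, -0.096, 0.0, -0.0]
contact_force: [0.3, -0.0, 0.3]
opening: 1.004
finger_force: 0.0
```

```bash
python3 -c "
from h import *
r=vision.read_camera('side');cv2.imwrite('pics/s1.png',cv2.resize(r['color'][120:300,120:330],None,fx=3.3,fy=3.3))
go([.582,.1625,.058],-100.7)"
```

```text
t 2.9 at [0.5822 0.1578 0.0598] q [ 0.1   0.33  1.87 -0.    0.95  1.86] F [-0.3  0.7  0.4] go [-0.11 -0.46  0.18 -0.03 -0.1  -0.31]
```

View pics/s1.png

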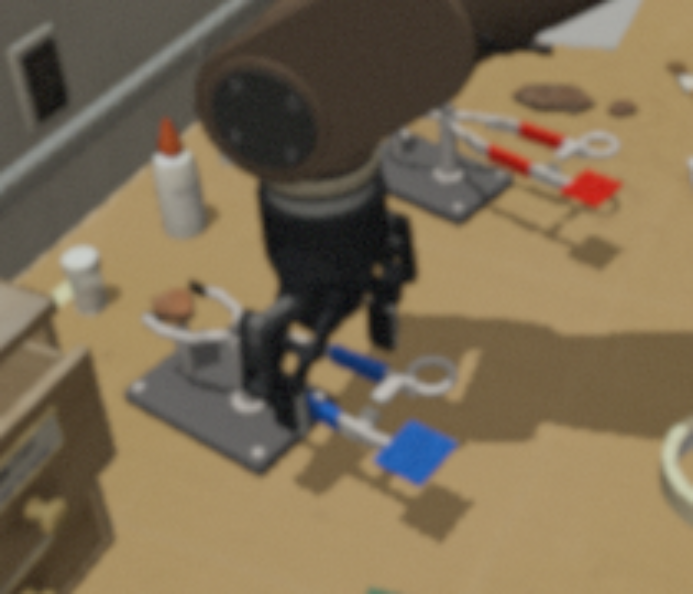

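The fingers straddle both blue sleeves: the near one is at crop (285,390), the far one at (385,310). I'll correct 4.5 mm sideways, then squeeze.

>>> arm_command(series=[0,-0.45,0.15,0,0,0,0,0,-0.45,0.15,0,0,0,0,0,-0.45,0.15,0,0,0,0.3,0,-0.45,0.15,0,0,0,0.4,0,-0.45,0.15,0,0,0,0.48,0,-0.45,0.15,0,0,0,0.54,0,-0.45,0.15,0,0,0,0.56,0,-0.45,0.15,0,0,0,0.56,0,-0.45,0.15,0,0,0,0.56,0,-0.45,0.15,0,0,0,0.56], force=20)

```text
time: 3.73
eef_pos: [0.5815, 0.1628, 0.0584]
tcp_rot: [0.995, -0.096, -0.001, -0.0]
contact_force: [-5.1, 0.6, 6.3]
opening: 0.451
finger_force: 19.4
```

```bash
python3 -c "
from h import *
r=vision.read_camera('side');cv2.imwrite('pics/s2.png',cv2.resize(r['color'][120:300,120:330],None,fx=3.3,fy=3.3))
go([.582,.1625,.058],-100.7); s=telemetry.get_state(); print(s['opening'],s['finger_force'])
for b in blobs(r,(150,200,280,280)): print(b[:3], back(r,b[2],.086)) "
```

```text
t 3.78 at [0.5815 0.1628 0.0584] q [0.1  0.33 1.87 0.   0.95 1.87] F [-5.4  0.3  6.5] go [ 0.06  0.02  0.04 -0.    0.15 -0.3 ]
0.45265957224058445 19.41022025537677
(np.int32(77), [219, 227, 15, 11], array([226.94, 231.73])) [0.57277394 0.15362651 0.086     ]
(np.int32(31), [220, 240, 6, 6], array([222.58, 242.45])) [0.56642008 0.18572935 0.086     ]
(np.int32(236), [240, 244, 23, 17], array([251.17, 251.79])) [0.50089478 0.186967   0.086     ]
```

Opening is 0.452 × 85 = 38.4 mm, so the handles are at the stop and the ratchet should be past the second tooth. Now I'll release and wait.

>>> arm_command(series=[0,0,0,0,0,0,0.4,0,0,0,0,0,0,0.2,0,0,0,0,0,0,0,0,0,0,0,0,0,0,0,0,0,0,0,0,0,0,0,0,0,0,0,0,0,0,0,0,0,0,0,0,0,0,0,0,0,0,0,0,0,0,0,0,0,0,0,0,0,0,0,0])

```text
time: 4.62
eef_pos: [0.5823, 0.1622, 0.0573]
tcp_rot: [0.995, -0.096, 0.0, -0.0]
contact_force: [-0.4, -0.6, 0.1]
opening: 1.005
finger_force: 0.0
```

>>> arm_command(series=[0,0,0,0,0,0,0,0,0,0,0,0,0,0,0,0,-1,0,0,0,0,0,0,-2.5,0,0,0,0,0,0,-4,0,0,0,0,0,0,-6,0,0,0,0,0,0,-8,0,0,0,0,0,0,-9,0,0,0,0,0,0,-9,0,0,0,0,0,0,-9,0,0,0,0])

```text
time: 5.45
eef_pos: [0.5825, 0.1623, 0.148]
tcp_rot: [0.995, -0.096, 0.001, -0.0]
contact_force: [0.8, -0.9, -0.2]
opening: 0.999
finger_force: 0.0
```

```bash
python3 -c "
from h import *
r=vision.read_camera('side');cv2.imwrite('pics/s3.png',cv2.resize(r['color'][120:300,120:330],None,fx=3.3,fy=3.3))
for b in blobs(r,(150,200,280,280)): print(b[:3], back(r,b[2],.086 if b[0]>120 else .078))
r=vision.read_camera('top')
for b in blobs(r,(140,110,230,245)): print(b[:3], back(r,b[2],.086 if b[0]>120 else .078))
go([.582,.1625,.15],-100.7) "
```

```text
(np.int32(63), [220, 227, 15, 10], array([227.32, 231.59])) [0.57655057 0.14559712 0.078     ]
(np.int32(79), [209, 236, 16, 11], array([216.42, 240.99])) [0.58474833 0.18007106 0.078     ]
(np.int32(233), [239, 245, 22, 18], array([249.58, 253.26])) [0.50221385 0.19183102 0.086     ]
(np.int32(48), [186, 188, 6, 14], array([188.31, 194.73])) [0.57110936 0.14730089 0.078     ]
(np.int32(31), [172, 226, 5, 8], array([173.81, 229.03])) [0.49451383 0.17694311 0.078     ]
t 5.55 at [0.5813 0.1621 0.1459] q [0.1  0.22 1.83 0.   1.1  1.87] F [ 0.5  0.2 -0.6] go [ 0.06 -0.05 -0.41  0.04  0.13 -0.3 ]
```

View pics/s3.png

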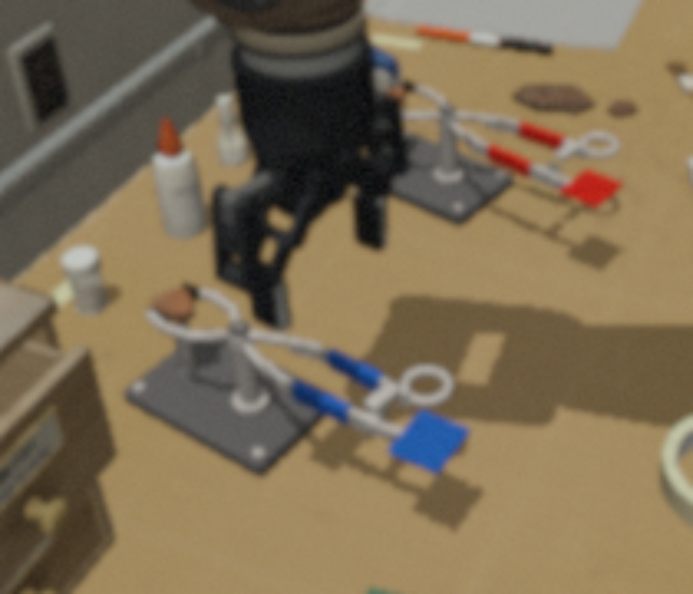

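The handles were released and the clamp stays shut: sleeves are at crop (355,370) and (320,400), 35 mm apart, which is the second tooth. The plate is at crop (430,440), about (0.5026, 0.190). I'll shut the fingers and go above it.

```bash
python3 -c "
from h import *
go([.503,.193,.15],-100.7) "
```

```text
t 5.55 at [0.5813 0.1621 0.1459] q [0.1  0.22 1.83 0.   1.1  1.87] F [ 0.5  0.2 -0.6] go [-8.28 -1.53 -0.39  0.04  0.13 -0.3 ]
```

>>> arm_command(series=[-1,-0.3,-0.2,0,0,0,0.5,-3,-0.6,-0.3,0,0,0,1,-5,-0.9,-0.4,0,0,0,1,-7,-1.3,-0.4,0,0,0,1,-8.3,-1.5,-0.4,0,0,0,1,-8.3,-1.5,-0.4,0,0,0,1,-8.3,-1.5,-0.4,0,0,0,1,-8.3,-1.5,-0.4,0,0,0,1,-8.3,-1.5,-0.4,0,0,0,1,-8.3,-1.5,-0.4,0,0,0,1])

```text
time: 6.38
eef_pos: [0.5045, 0.1925, 0.1514]
tcp_rot: [0.995, -0.096, 0.0, -0.0]
contact_force: [0.4, 0.2, 0.2]
opening: 0.0
finger_force: 0.0
```

```bash
python3 -c "
from h import *
r=vision.read_camera('top');cv2.imwrite('pics/t4.png',cv2.resize(r['color'][150:270,110:240],None,fx=4,fy=4))
go([.503,.193,.095],-100.7);print(telemetry.get_state()['opening']) "
```

```text
t 6.43 at [0.5044 0.1925 0.1513] q [ 0.18  0.07  1.98 -0.    1.09  1.94] F [-0.2 -0.8 -0.1] go [-0.15 -0.03  5.63 -0.   -0.01 -0.34]
-0.0009291122664872821
```

>>> arm_command(series=[-0.15,0,1,0,0,0,1,-0.15,0,2.5,0,0,0,1,-0.15,0,4,0,0,0,1,-0.15,0,5,0,0,0,1,-0.15,0,5.6,0,0,0,1,-0.15,0,5.6,0,0,0,1,-0.15,0,5.6,0,0,0,1])

```text
time: 7.02
eef_pos: [0.5022, 0.1931, 0.095]
tcp_rot: [0.995, -0.096, -0.0, 0.0]
contact_force: [-1.0, 0.5, 0.6]
opening: 0.002
finger_force: 0.0
```

```bash
python3 -c "
from h import *
r=vision.read_camera('side');cv2.imwrite('pics/s5.png',cv2.resize(r['color'][180:290,180:310],None,fx=5,fy=5))
go([.503,.193,.078],-100.7)"
```

```text
t 7.07 at [0.5027 0.1932 0.0957] q [0.18 0.14 2.01 0.   0.98 1.94] F [-0.   0.8 -0.9] go [ 0.03  0.01  1.77 -0.02 -0.05 -0.31]
```

View pics/s5.png

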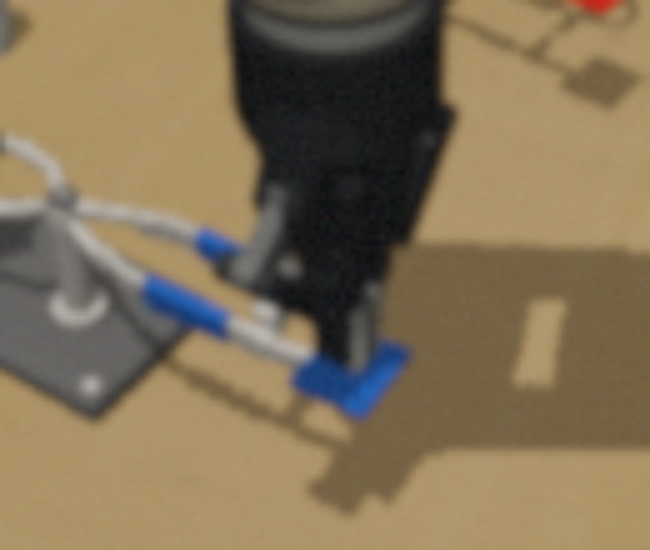

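The shut fingers hang just above the blue plate (tip at crop (345,362), plate about (350,375)). Now I'll press slowly while watching the force.

>>> arm_command(series=[0,0,0.5,0,0,0,1,0,0,0.8,0,0,0,1,0,0,1.0,0,0,0,1,0,0,1.2,0,0,0,1,0,0,1.35,0,0,0,1,0,0,1.45,0,0,0,1,0,0,1.5,0,0,0,1,0,0,1.5,0,0,0,1])

```text
time: 7.73
eef_pos: [0.5029, 0.1935, 0.0809]
tcp_rot: [0.995, -0.096, 0.001, -0.001]
contact_force: [-0.3, 1.7, 3.4]
opening: 0.001
finger_force: 1.9
```

```bash
python3 -c "
from h import *
r=vision.read_camera('side')
for b in blobs(r,(150,200,280,280)): print(b[:3], back(r,b[2],.086 if b[0]>90 else .078))
go([.503,.193,.078],-100.7)"
```

```text
(np.int32(41), [221, 225, 10, 7], array([225.41, 228.34])) [0.58518839 0.13797115 0.078     ]
(np.int32(92), [208, 236, 16, 13], array([215.43, 241.86])) [0.58097817 0.18990562 0.086     ]
(np.int32(137), [237, 253, 22, 13], array([247.27, 258.93])) [0.50023201 0.20730453 0.086     ]
t 7.78 at [0.5029 0.1935 0.0809] q [0.18 0.17 2.02 0.   0.95 1.94] F [-0.3  2.1  4. ] go [ 0.02  0.04  0.29 -0.06 -0.09 -0.3 ]
```

The force is 4 N and the right sleeve has already moved towards open. I'll press about 2 mm more to be sure, hold, then lift straight up.

>>> arm_command(series=[0,0,0.1,0,0,0,1,0,0,0.2,0,0,0,1,0,0,0.25,0,0,0,1,0,0,0.25,0,0,0,1,0,0,0.25,0,0,0,1])

```text
time: 8.2
eef_pos: [0.5027, 0.1931, 0.0782]
tcp_rot: [0.995, -0.096, 0.001, -0.0]
contact_force: [0.8, 3.0, 5.3]
opening: -0.003
finger_force: 2.6
```

```bash
python3 -c "
from h import *
r=vision.read_camera('side')
for b in blobs(r,(150,200,280,280)): print(b[:3], back(r,b[2],.086 if b[0]>90 else .078))
go([.503,.193,.078],-100.7)"
```

```text
(np.int32(47), [221, 225, 11, 8], array([225.85, 228.45])) [0.58412701 0.13791552 0.078     ]
(np.int32(92), [208, 237, 16, 12], array([215.55, 242.16])) [0.580327   0.19057796 0.086     ]
(np.int32(133), [238, 254, 21, 13], array([247.32, 259.61])) [0.49940462 0.20887837 0.086     ]
t 8.25 at [0.5027 0.1932 0.0782] q [ 0.18  0.17  2.02 -0.    0.95  1.94] F [-0.2  2.4  6.1] go [ 0.03  0.01  0.02 -0.02 -0.07 -0.3 ]
```

>>> arm_command(series=[0,0,-0.3,0,0,0,1,0,0,-0.8,0,0,0,1,0,0,-1.5,0,0,0,1,0,0,-3,0,0,0,1,0,0,-5,0,0,0,1,0,0,-8,0,0,0,1,0,0,-11,0,0,0,1,0,0,-12,0,0,0,1,0,0,-12,0,0,0,1,0,0,-12,0,0,0,1])

```text
time: 9.08
eef_pos: [0.5015, 0.1928, 0.197]
tcp_rot: [0.995, -0.096, -0.001, 0.0]
contact_force: [0.3, 0.0, -0.9]
opening: 0.002
finger_force: 0.0
```

```bash
python3 -c "
from h import *
r=vision.read_camera('side');cv2.imwrite('pics/s6.png',cv2.resize(r['color'][120:300,120:330],None,fx=3.3,fy=3.3))
B=blobs(r,(150,200,280,280))
for b in B: print(b[:3], back(r,b[2],.086 if b[0]>120 else .078))
print(np.linalg.norm(back(r,B[0][2],.078)-back(r,B[1][2],.078)))
go([.503,.193,.2],-100.7)"
```

```text
(np.int32(66), [221, 225, 15, 10], array([227.95, 229.56])) [0.57821805 0.13932186 0.078     ]
(np.int32(87), [207, 237, 15, 12], array([214.07, 242.26])) [0.58753123 0.18528158 0.078     ]
(np.int32(234), [235, 249, 23, 17], array([245.66, 257.12])) [0.50515511 0.20420537 0.086     ]
0.046893832623889825
t 9.13 at [0.5008 0.1927 0.1957] q [ 0.18  0.02  1.95 -0.    1.18  1.94] F [ 0.2 -0.1 -0.6] go [ 0.21 -0.07 -0.43  0.1   0.2  -0.3 ]
```

View pics/s6.png

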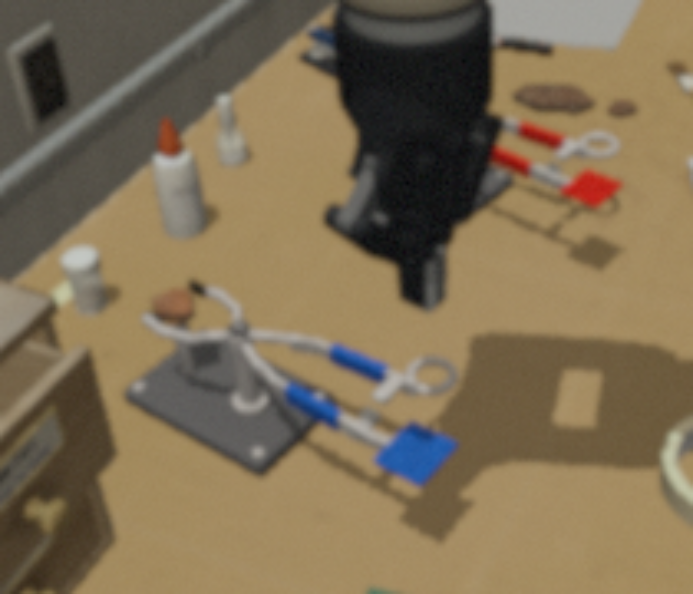

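The clamp is fully open: sleeves at crop (358,362) and (312,403) are 46.9 mm apart, as at the start. The plate is back at (417,453) and the hand is clear above it, so I'll hand in.

```bash
python3 -c "
from plant import ctrl
print(ctrl.sign_off())"
```

```text
the job is handed in; nothing more can be done
None
```

The blue clamp was squeezed shut and stayed locked by itself at about 35 mm, then its thumb plate was pressed and it sprang fully open to 46.9 mm; the hand is clear, the red clamp was left alone, and the job is handed in.

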